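Set the basin's mixer to wash temperature from the cold stop

TASK

Set the basin's thermostatic mixer for washing a patient, starting from cold as one always should: turn its control wheel clockwise (seen from above) until you feel it come up against the cold stop, without forcing it, then bring it back up until the pointer on the rim stands at the long mark on the far side of the dial plate, and let go. Leave the things around the basin where they are.

Things in the scene. Friction and masses are not known exactly. Their poses are not given: they have to be found in the camera images.
- mixer: Fixed white countertop basin, 336 mm across, 105 mm high, with a chrome mixer at its right, one piece at varying place and yaw. Origin: counter level, axis of the mixer's column (54 mm across); z up, x away from the user, y to the bowl, centred at (-20, 290) mm. The spout, 21 mm thick, runs in +y from column to bowl, below 155 mm.
- head: The mixer's fixed dial plate, 114 mm across, leaning 0.35 rad towards the user. Origin: middle of its upper face, 160 mm above the counter; z: the wheel's axis (up, towards the user), y left, x up the slope to the far side. Dark raised marks on its far edge every 15 degrees from -75 to +75 about z from x: short ones (6 mm), and one long (14 mm, 7 mm wide) at 0 degrees, on x.
- wheel: White fluted wheel on the head, 62 mm across, its side 6 to 44 mm and its top 48 mm above the plate along the head's z. Origin: the head's origin; z: axis, x: towards its pointer fin. Clockwise from above is colder. It stays where left and drags with about 0.2 N m. It starts 35 to 85 degrees anticlockwise (hot side) of the long mark; a hot stop lies at 100 degrees.
- wheel_grip (a point): Point on the wheel's axis 35 mm above the dial plate, mid grip height; fingers closed here pass above the pointer fin. The cold stop is out of sight and differs from tap to tap: pointer 80 to 120 degrees clockwise of the long mark. It has a rubber buffer and is felt: resistance climbs 0.09 N m per degree; 0.1 to 0.5 N m over the drag is a firm touch, over 0.9 N m is forcing it.
- pointer (a point): Tip of the pointer, a black fin 12 mm wide stepping down to 6 mm, 9 mm high (its top 15 mm above the plate), standing out of the wheel's skirt just above the dial plate; the tip is 45 mm from the axis and 9.5 mm above the plate. Turns with the wheel.
- mark (a point): Inner end of the long mark on the dial plate, 46.5 mm from the axis on the far side; fixed to the head. The pointer is set when its tip stands right in front of this.
- rack: White steel wall rack on the tiled upstand, 320 mm wide, 130 mm deep, its top 185 mm above the counter, closed drop-front door. Fixed. Origin: centre of its underside, 20 mm above the counter.
- mask_case: Nebuliser mask case, plastic, 107 x 127 x 63 mm, on the rack. Origin: centre of its underside. Leave alone.
- jar: Glass jar with a bamboo lid, 82 mm across, 94 mm high, on the rack. Origin: centre of its underside. Leave alone.
- thermometer: Red plastic thermometer, 125 x 20 x 10 mm with a short metal tip, on the rack. Origin: centre of its underside. Leave alone.
- tumbler: White ceramic tumbler, 72 mm across, 100 mm high, on the counter to the right of the mixer. Origin: centre of its underside. Leave alone.

How it is judged:
On the way:
1. the wheel is turned clockwise up against its cold stop and leans on it (contact force between wheel and mixer above 1.5 N), for 0.1 s.
At the end, for the whole second after the job is handed in: The pointer's tip stands at the long mark on the far side, within 4 mm sideways (5 degrees), the wheel at rest; mask case, jar, thermometer and tumbler within 20 mm of where they stood (y of pointer in the frame of head between -0.004 and 0.004 m and x of pointer in the frame of head above 0 m and angular speed of wheel below 0.05 rad/s and distance of each of mask_case, jar, thermometer, tumbler from where it was at the start of the episode below 0.02 m); the robot touches nothing.
It fails at once if the wheel is forced against its cold stop (more than 40 N on the stop, which lies 24 mm from the axis, about 0.9 N m) (contact force between wheel and mixer above 40 N).
It fails at once if something around the basin is pushed over or shoved away (more than 30 mm) (distance of any of mask_case, jar, thermometer, tumbler from where it was at the start of the episode above 0.03 m).
It also fails if it takes over 70 s, if anything falls off the work surface, if the arm or the gripper's body presses on something with over 40 N, if the wrist force passes 120 N, or if a joint passes its speed limit or range.

ROBOT

A 6-joint arm with a two-finger parallel gripper is mounted at the origin on the work surface. World frame = base frame: x ahead of the robot, y to its left, z up, the work surface at z = 0. Lengths are in m, angles in rad, forces in N, time in s.
With the tool pointing down it reaches from about 0.4 to 0.925 m from the base axis. Payload 3.4 kg.
Tool frame: the origin (TCP) lies on the centre line of the jaws, within the pads' length; the fingertips stand ahead of it and the grasp point (between the pads) lies 6 mm ahead of it (tip_extent is the z of the fingertips in the tool frame, in m); z points along the fingers, y is the direction in which the jaws open and shut (so a half turn about z gives the same grasp; the last joint's range is limited). The gripper opens to 85 mm and grips with 20 to 120 N. Pads are 22 mm wide; open, the fingers measure 114 mm over their backs; the gripper's body (76 mm by 85 mm) begins 54 mm behind the grasp point. The pads swing forward as they close: fully open they stand 13 mm farther back than shut.
Start: joints at [1.212, 0.307, 1.506, -0, 1.328, -0.073], TCP at [0.162, 0.552, 0.256] pointing down, gripper open.
Joint ranges: [-3.12, 3.12], [-1.05, 2.28], [0.14, 2.33], [-1.42, 4.57], [0.1, 2.73], [-2.68, 2.68]. Speed limits (rad/s): [2.57, 2.57, 3.14, 3.14, 3.14, 3.14].

INTERFACE

Orientations are given as a unit quaternion [w, x, y, z].
In Python, from plant import observe, camera, camera_model, close_job, tip_extent gives the robot as it stands.
- The arm moves only by the shell command python3 -m handwheel 'ROWS'. ROWS is text: rows parted by semicolons, each of 5 numbers parted by spaces: the finger opening in mm, from 0 to 85.4, then the shift along the tool's x, y, z in mm, then the turn about the tool's z in degrees. A call has exactly 10 rows; each row is the pose to reach, as a shift and turn from the pose measured when the call began, along the tool's axes at that moment; what a row does not reach only later rows make up. A row lasts 1/8 s, in which the tool goes at most 62.5 mm and 10.7 degrees, less where a joint would pass 70% of its speed; a pose out of reach is approached as far as the arm can. A call with a gripper value outside its range is refused whole. The fingers move at their own pace and stop on an object; the grip force is fixed at half the most. Time passes only in rows, so rows that repeat a pose let the fingers close, or fill a call up. It gives the time, the measured TCP pose, the force and the opening at its end, in the units of the state.
- observe(): the state, without advancing time (a new reading comes with each control period).
- camera(name): name is "scene" or "side" or "wrist"; returns the picture (384x512x3 uint8, red, green, blue); there is no depth.
- camera_model(name): a dict with "vertical_fov" (degrees; the focal length in pixels is half the picture's height over the tangent of half this angle, whatever the lens; pixels are square), "cx", "cy" (the principal point, pixels), "k1" (the pictures are not rectified: a ray, as slopes to the right and down, at radius r is drawn at 1 + k1 r^2 times it, then the intrinsics apply), "xyz" and "attitude" of the camera in the world; the wrist camera has in their place "mount" (4x4, takes a point from camera to tool coordinates, whose origin is the TCP and whose axes are the flange's). Camera axes: x right, y up, looking along -z (the intrinsics and any distortion apply to the point x, -y, -z); pixel columns grow to the right and rows downward; lengths in m; the calibration is good to about 2 mm. A picture is of the moment at which its call begins: read the wrist's pose just before it. camera_model takes no time and is no camera call.
- close_job(): hands the job in, once; it reports no verdict.
The state is a dict: "clock": time; "joint_positions": joint angles; "dq": joint speeds; "joint_torque": joint torques, N m; "eef_pos": TCP position; "tcp_rot": TCP orientation; "ft_force": force on the tool from outside, world axes, zero at the start; "torque": the same for the moment, N m; "width": finger opening in m.
Only numpy, scipy, OpenCV 4.12 (cv2) and the standard library are available. Lean on these libraries where they do the work, as an engineer would, in place of code of your own. Each camera call takes 0.05 s, during which the arm holds its last target.

## Working session

There is one attempt and no reset: what is moved stays moved. The work goes in short steps, Python scripts to look and compute and a shell command to move; the robot and the scene stay as the last step left them, time stands still between calls to the robot, and variables do not carry over. Pictures are saved under pics/ and viewed, and the job is handed in when it is done.

```bash
ls; mkdir -p pics; python3 - <<'E'
from plant import observe,camera,camera_model,tip_extent
import cv2
s=observe(); print(s); print(tip_extent() if callable(tip_extent) else tip_extent)
for n in ["scene","side","wrist"]:
    print(n,camera_model(n))
    cv2.imwrite(f"pics/a_{n}.png",camera(n)[:,:,::-1])
E
```

```text
pics
{'clock': 0.0, 'joint_positions': array([ 1.21153488e+00,  3.07573230e-01,  1.50768343e+00,  2.51380912e-05,
        1.32837348e+00, -7.35174028e-02]), 'dq': array([-0.00075685, -0.00204169,  0.00054937,  0.00031132,  0.00036052,
        0.00034337]), 'joint_torque': array([-1.24543960e-03, -4.57555890e+01, -2.51916289e+01, -5.55474685e-05,
        1.33706722e-02,  3.78087790e-06]), 'eef_pos': array([0.1618744 , 0.55107413, 0.25537705]), 'tcp_rot': array([-2.30642766e-04,  1.42389383e-01,  9.89810197e-01, -9.92365590e-04]), 'ft_force': array([-0.03541566, -0.72149267,  0.18741425]), 'torque': array([-0.05250316, -0.01266642, -0.03149922]), 'width': 0.08555425380435085}
0.025
scene {'vertical_fov': 42.33623315891426, 'cx': 255.72946556885455, 'cy': 198.2758618994861, 'k1': 0.013419035946235579, 'xyz': array([ 1.18232708, -0.19967237,  0.86552964]), 'attitude': array([0.67828499, 0.24817843, 0.24083458, 0.64833297])}
side {'vertical_fov': 53.66462975720477, 'cx': 256.62072612619204, 'cy': 198.6746594662895, 'k1': -0.0707312992909751, 'xyz': array([ 0.36297879, -0.87452316,  0.76787108]), 'attitude': array([ 0.90055804,  0.4140405 , -0.05789448, -0.11922207])}
wrist {'vertical_fov': 62.62022880315219, 'cx': 256.3484873299176, 'cy': 189.3823005220516, 'k1': -0.03853126128250235, 'mount': array([[-6.45610544e-04,  9.45518627e-01,  3.25567366e-01,
         8.36885100e-02],
       [ 9.99999013e-01,  2.04039752e-04,  1.39045423e-03,
        -7.46940249e-04],
       [ 1.24827169e-03,  3.25567942e-01, -9.45517825e-01,
        -1.16876208e-01],
       [ 0.00000000e+00,  0.00000000e+00,  0.00000000e+00,
         1.00000000e+00]])}
```

View pics/a_scene.png

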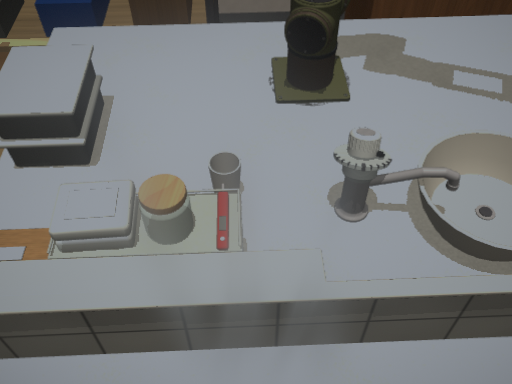

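View pics/a_side.png

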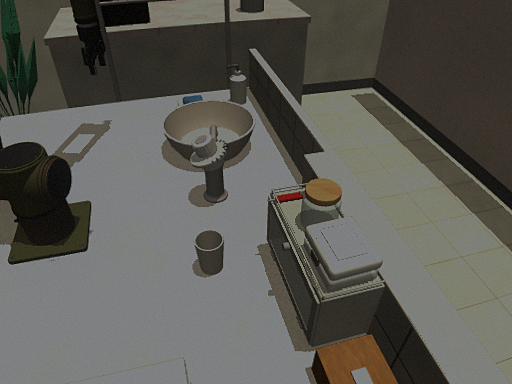

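View pics/a_wrist.png

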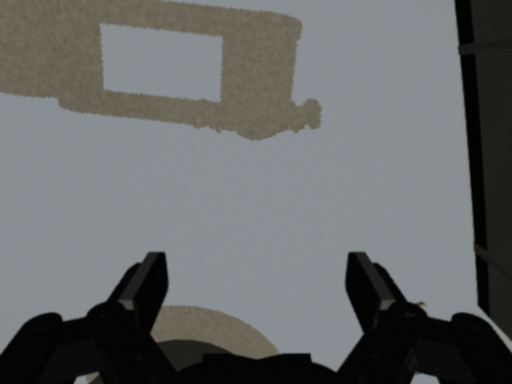

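The scene picture shows the mixer column base near (352,210), its wheel near (364,135) and the basin to its right. In the side picture the wheel is near (207,147). The wrist camera doesn't see the mixer yet, so I'll zoom in on the two fixed views.

```bash
python3 - <<'E'
import cv2,numpy as np
a=cv2.imread("pics/a_scene.png")[110:230,300:420]
b=cv2.imread("pics/a_side.png")[110:215,165:270]
a=cv2.resize(a,(600,600),interpolation=cv2.INTER_CUBIC);b=cv2.resize(b,(600,600),interpolation=cv2.INTER_CUBIC)
for n,i in(("za",a),("zb",b)):
    i=np.clip(i.astype(float)*1.2,0,255).astype(np.uint8); cv2.imwrite(f"pics/{n}.png",i)
E
```

```text
(no output)
```

View pics/za.png

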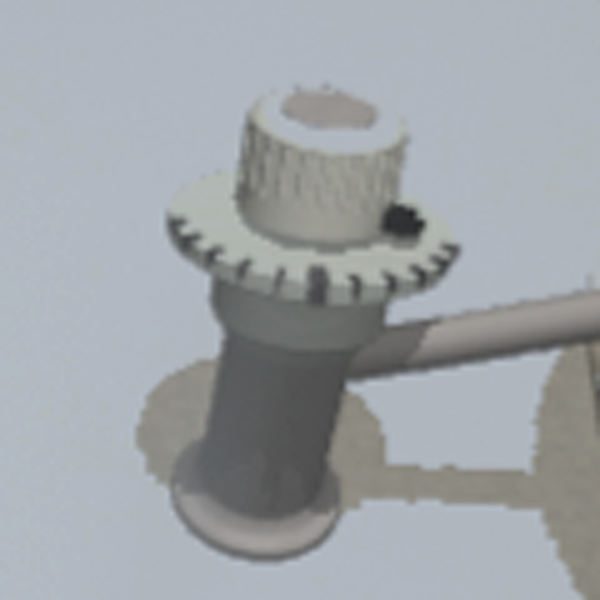

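View pics/zb.png

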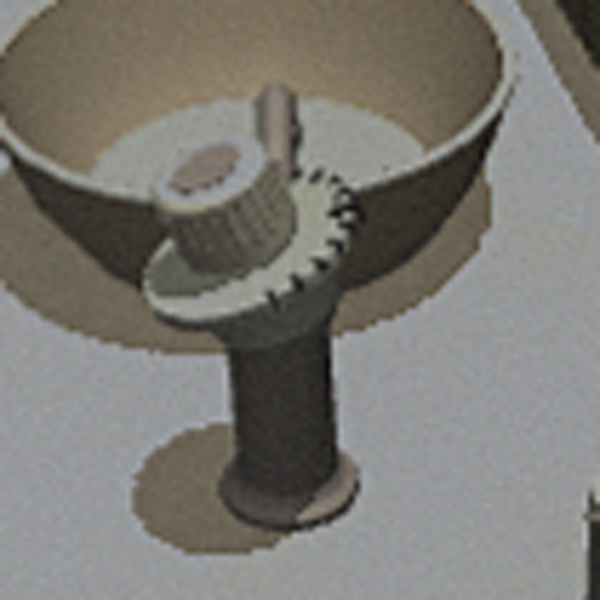

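The zoomed views show these points:
- **Scene view:** wheel cap centre at zoom (329,113), which is px (365.8,132.6). The long mark is at zoom (318,275) and the pointer at (404,220), on the bowl side.
- **Side view:** wheel cap centre at zoom (205,170).

Next I'll triangulate them.

```bash
cat > h.py <<'E'
import numpy as np
from scipy.spatial.transform import Rotation as R
from plant import observe,camera,camera_model
def Rq(q): return R.from_quat([q[1],q[2],q[3],q[0]])
def pose(name,s=None):
    m=camera_model(name)
    if name=="wrist":
        T=np.eye(4);T[:3,:3]=Rq(s['tcp_rot']).as_matrix();T[:3,3]=s['eef_pos'];T=T@m['mount'];return m,T[:3,:3],T[:3,3]
    return m,Rq(m['attitude']).as_matrix(),np.array(m['xyz'])
def ray(name,px,s=None):
    m,M,o=pose(name,s);f=192/np.tan(np.radians(m['vertical_fov'])/2)
    d=np.array([(px[0]-m['cx'])/f,(px[1]-m['cy'])/f]);u=d.copy()
    for _ in range(20): u=d/(1+m['k1']*(u@u))
    v=M@np.array([u[0],-u[1],-1.]);return o,v/np.linalg.norm(v)
def proj(name,P,s=None):
    m,M,o=pose(name,s);f=192/np.tan(np.radians(m['vertical_fov'])/2)
    c=M.T@(np.array(P)-o);u=np.array([c[0],-c[1]])/-c[2];u=u*(1+m['k1']*(u@u));return u*f+[m['cx'],m['cy']]
def plane(r,n,p0):
    o,v=r;return o+v*((np.array(p0)-o)@n)/(v@n)
def tri(r1,r2):
    A=np.zeros((3,3));b=np.zeros(3)
    for o,v in(r1,r2):
        P=np.eye(3)-np.outer(v,v);A+=P;b+=P@o
    x=np.linalg.solve(A,b);return x,[np.linalg.norm((np.eye(3)-np.outer(v,v))@(x-o)) for o,v in(r1,r2)]
E
python3 - <<'E'
from h import *
sc=lambda x,y:ray("scene",(300+x/5-.4,110+y/5-.4)); sd=lambda x,y:ray("side",(165+x/5.714-.4,110+y/5.714-.4))
z=np.array([0,0,1.])
t,e=tri(sc(329,113),sd(205,170));print("wheel top",t,e)
for n,r in(("sc",sc(329,113)),("sd",sd(205,170))): print(n,plane(r,z,[0,0,.160+.048*np.cos(.35)]))
# column base flange
print("base",plane(sc(257,500),z,[0,0,.0]),plane(sd(290,490),z,[0,0,0.]))
print("flange L/R sc",plane(sc(173,490),z,[0,0,.01]),plane(sc(340,500),z,[0,0,.01]))
m,e=tri(sc(318,268),sd(338,213));print("mark",m,e)
p,e=tri(sc(404,220),sd(310,178));print("pointer?",p,e)
E
```

```text
wheel top [0.45470835 0.04648984 0.20291386] [np.float64(0.001249121490695863), np.float64(0.0012491214906958105)]
sc [0.45869264 0.0447404  0.20508989]
sd [0.45388767 0.04501532 0.20508989]
base [0.48813141 0.04043806 0.        ] [0.48150498 0.03828155 0.        ]
flange L/R sc [0.48868019 0.00129792 0.01      ] [0.49788554 0.07439105 0.01      ]
mark [0.51636114 0.03410783 0.17691502] [np.float64(0.0003333823668482006), np.float64(0.0003333823668484094)]
pointer? [0.50551378 0.06570278 0.18469914] [np.float64(0.005306956749264104), np.float64(0.005306956749264083)]
```

```bash
cat >> h.py <<'E'
def headframe(hx,hy,yaw,t=.35,z=.160):
    c,s=np.cos(yaw),np.sin(yaw);xh=np.array([np.cos(t)*c,np.cos(t)*s,np.sin(t)]);zh=np.array([-np.sin(t)*c,-np.sin(t)*s,np.cos(t)])
    return np.array([hx,hy,z]),xh,np.cross(zh,xh),zh
def ang(r,h,height=.012):
    o,x,y,z=h;p=plane(r,z,o+height*z)-o;return np.degrees(np.arctan2(p@y,p@x)),np.hypot(p@x,p@y)*1e3
def shift(target,yaw_jaw=None):
    s=observe();M=Rq(s['tcp_rot']).as_matrix();d=M.T@(np.array(target)-s['eef_pos'])*1e3
    ya=np.degrees(np.arctan2(M[1,1],M[0,1]));print("TCP",s['eef_pos'].round(4),"jaw yaw",ya.round(2),"shift",d.round(1),"q",s['joint_positions'].round(2))
    if yaw_jaw is not None: print("tool turn",round(-((yaw_jaw-ya+90)%180-90),2))
E
python3 - <<'E'
from h import *
h=headframe(.4715,.0427,np.radians(-11.2))
sc=lambda x,y:ray("scene",(300+x/5-.4,110+y/5-.4)); sd=lambda x,y:ray("side",(165+x/5.714-.4,110+y/5.714-.4))
print("pointer",ang(sc(404,220),h,.012))
print("mark",ang(sc(318,270),h,.002),ang(sd(338,213),h,.002))
for n,x,y in(("l",175,222),("r",455,245)): print(n,ang(sc(x,y),h,.0))
shift(h[0]+.037*h[3]+[0,0,.106],79)
E
```

```text
pointer (np.float64(58.56793228069946), np.float64(39.036850705976846))
mark (np.float64(-0.021779750457299227), np.float64(53.704563668902956)) (np.float64(-3.8185111172896256), np.float64(49.782776616568576))
l (np.float64(-72.18912653296076), np.float64(57.60763418935418))
r (np.float64(77.6852044682096), np.float64(57.2218371516393))
TCP [0.162  0.5512 0.2556] jaw yaw 73.62 shift [-427.7 -401.8  -44.6] q [ 1.21  0.31  1.51 -0.    1.33 -0.07]
tool turn -5.38
```

The checks agree: the mark and plate radii are right, the dial's yaw is about -11° and the pointer starts near +58°. I'll move to a hover above the wheel.

```bash
python3 -m handwheel '85 -20 -19 -45 0; 85 -62 -58 -45 0; 85 -104 -98 -45 -1; 85 -147 -138 -45 -2; 85 -189 -178 -45 -3; 85 -232 -218 -45 -4; 85 -274 -258 -45 -5; 85 -317 -298 -45 -5; 85 -359 -338 -45 -5; 85 -402 -378 -45 -5'
python3 - <<'E'
from h import *
h=headframe(.4715,.0427,np.radians(-11.2))
shift(h[0]+.037*h[3]+[0,0,.106],79)
E
```

```text
clock: 1.4
eef_pos: [0.4416, 0.0735, 0.3011]
tcp_rot: [-0.0, 0.099, 0.995, -0.001]
ft_force: [0.7, 0.3, 0.9]
width: 0.0851
TCP [0.4416 0.0735 0.3011] jaw yaw 78.62 shift [-22.7 -24.3   0.4] q [ 0.07  0.09  1.68 -0.    1.37 -1.3 ]
tool turn -0.38
```

```bash
python3 -m handwheel '85 -8 -8 0 0; 85 -15 -16 0 0; 85 -23 -24 0 0; 85 -23 -24 0 0; 85 -23 -24 0 0; 85 -23 -24 0 0; 85 -23 -24 0 0; 85 -23 -24 0 0; 85 -23 -24 0 0; 85 -23 -24 0 0'
python3 - <<'E'
from h import *
import cv2,pickle
s=observe();im=camera("wrist");pickle.dump(s,open("s1.pkl","wb"))
cv2.imwrite("pics/w1.png",im[:,:,::-1])
print(s['eef_pos'],s['ft_force'],s['torque'])
E
```

```text
clock: 2.65
eef_pos: [0.4594, 0.0454, 0.3011]
tcp_rot: [-0.0, 0.099, 0.995, -0.001]
ft_force: [0.1, -0.1, -0.0]
width: 0.0848
[0.45937811 0.04543242 0.30113875] [ 0.06298987 -0.11851388 -0.00712688] [ 0.00282685 -0.00048227 -0.01705016]
```

View pics/w1.png

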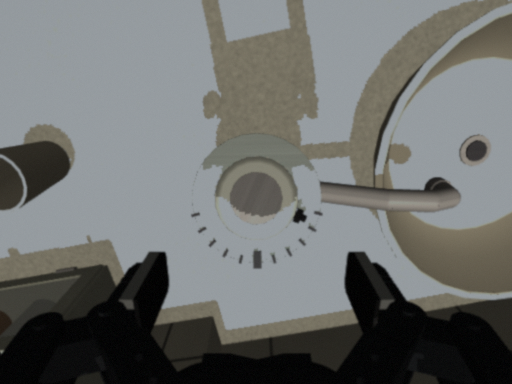

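The wrist view looks almost straight down the wheel's axis. The cap centre is near (255,194), the long mark near (257,258), and the black pointer near (300,215). I'll zoom in to measure.

```bash
python3 - <<'E'
import cv2
a=cv2.imread("pics/w1.png")[125:275,180:330]
cv2.imwrite("pics/w1z.png",cv2.resize(a,(600,600),interpolation=cv2.INTER_CUBIC))
E
```

```text
(no output)
```

View pics/w1z.png

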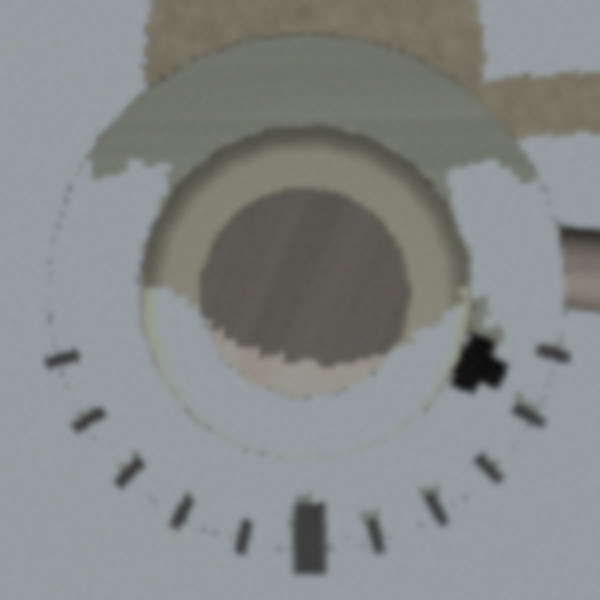

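```bash
python3 - <<'E'
from h import *
import pickle
s=pickle.load(open("s1.pkl","rb"))
w=lambda x,y:ray("wrist",(180+x/4-.4,125+y/4-.4),s)
top=plane(w(305,292),np.array([0,0,1.]),[0,0,.2051]);print("cap",top)
h=headframe(.4715,.0427,np.radians(-11.2))
mk=plane(w(310,502),h[3],h[0]+.001*h[3]);print("mark",mk)
pl=[plane(w(x,y),h[3],h[0]) for x,y in((50,290),(565,290))];print("plate",pl,(pl[0]+pl[1])/2,np.linalg.norm(pl[0]-pl[1]))
yaw=np.arctan2(*(mk-top)[[1,0]]);print("yaw",np.degrees(yaw),np.linalg.norm((mk-top)[:2]))
o=top[:2]+.048*np.sin(.35)*np.array([np.cos(yaw),np.sin(yaw)]);print("origin",o)
h=headframe(*o,yaw)
print("ptr tip",ang(w(503,372),h,.0095),"fin",ang(w(480,362),h,.015),"mark",ang(w(310,502),h,.001))
# marks all
for p in((62,359),(88,419),(129,471),(181,512),(243,537),(376,534),(435,508),(489,468),(529,413),(553,353)): print(np.round(ang(w(*p),h,.001),1))
E
```

```text
cap [0.45492656 0.04473557 0.2051    ]
mark [0.51318235 0.03392358 0.17661227]
plate [array([ 0.46001215, -0.01333406,  0.15985935]), array([0.4821548 , 0.09692997, 0.15997027])] [0.47108347 0.04179796 0.15991481] 0.11246540143327353
yaw -10.514187368184736 0.05925062467990288
origin [0.4711093  0.04173213]
ptr tip (np.float64(66.67388145624089), np.float64(44.670275027445385)) fin (np.float64(66.8788149094592), np.float64(38.61171885728101)) mark (np.float64(0.0006591480295290419), np.float64(45.88172091893015))
[-75.2  55.4]
[-60.4  55.2]
[-45.4  55.1]
[-30.4  55.3]
[-15.4  55.3]
[15.  54.9]
[29.7 54.7]
[44.9 55.1]
[60.3 55. ]
[74.9 55.1]
```

The geometry holds up well: all the marks land on their nominal angles at the right radius. The head is at (0.471, 0.042), yaw -10.5°, with the pointer at +66.7°. Next I'll turn the jaws 40° anticlockwise and descend with the gripper open.

```bash
python3 - <<'E'
from h import *
h=headframe(.4711,.0418,np.radians(-10.5))
shift(h[0]+.038*h[3]+[0,0,.006],79.5+40)
E
python3 -m handwheel '85 0 0 0 -10; 85 1 0 0 -20; 85 1 -1 -0 -30; 85 1 -1 0 -41; 85 1 -1 20 -41; 85 1 -1 40 -41; 85 1 -1 60 -41; 85 1 -1 75 -41; 85 1 -1 75 -41; 85 1 -1 75 -41'
python3 - <<'E'
from h import *
h=headframe(.4711,.0418,np.radians(-10.5))
shift(h[0]+.038*h[3]+[0,0,.006],79.5+40)
import cv2
cv2.imwrite("pics/s2.png",cv2.resize(camera("scene")[80:230,280:480,::-1],(800,600),interpolation=cv2.INTER_CUBIC))
E
```

```text
TCP [0.4594 0.0454 0.3012] jaw yaw 78.61 shift [ 0.8 -1.3 99.5] q [ 0.01  0.11  1.65 -0.    1.38 -1.36]
tool turn -40.89
clock: 3.95
eef_pos: [0.4586, 0.0445, 0.2267]
tcp_rot: [0.0, -0.256, 0.967, -0.001]
ft_force: [-0.6, 0.6, 0.7]
width: 0.085
TCP [0.4586 0.0445 0.2267] jaw yaw 119.61 shift [ 0.5 -0.1 25. ] q [ 0.01  0.17  1.78 -0.    1.19 -2.08]
tool turn 0.11
```

View pics/s2.png

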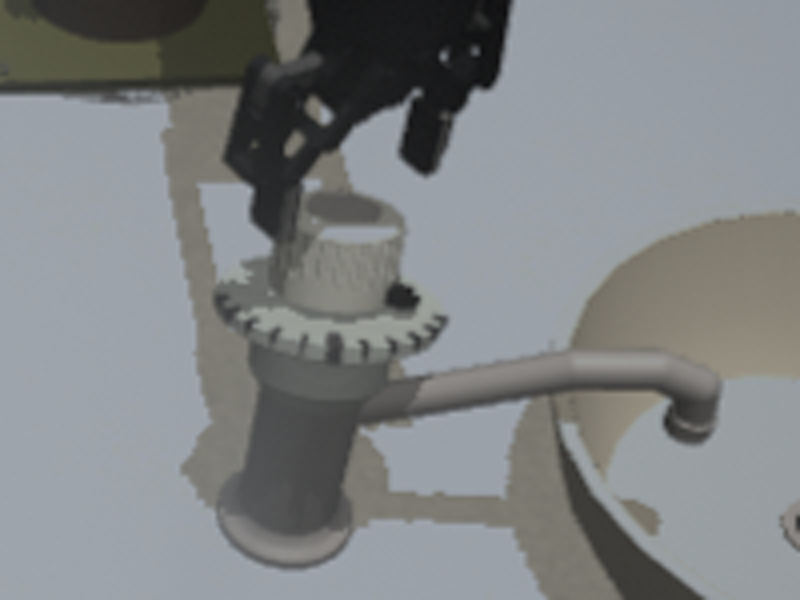

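The fingers straddle the wheel as planned, one on the far-right side and one nearest the robot. The pointer at zoom (402,296) is clear of both. I'll go down 25 mm and close.

```bash
python3 -m handwheel '85 0 0 8 0; 85 0 0 16 0; 85 0 0 25 0; 85 0 0 25 0; 75 0 0 25 0; 68 0 0 25 0; 64 0 0 25 0; 55 0 0 25 0; 55 0 0 25 0; 55 0 0 25 0'
python3 - <<'E'
from h import *
s=observe();print(s['torque'],s['ft_force'],s['width'])
E
```

```text
clock: 5.25
eef_pos: [0.4595, 0.0439, 0.2035]
tcp_rot: [0.001, -0.255, 0.967, -0.002]
ft_force: [-2.5, -1.5, 9.4]
width: 0.0613
[-0.75300003  0.13214251 -0.22579405] [-2.53395596 -1.48016563  9.40250345] 0.061328236733010334
```

```bash
python3 -m handwheel '55 0 0 0 5; 55 0 0 0 10; 55 0 0 0 15; 55 0 0 0 20; 55 0 0 0 25; 55 0 0 0 30; 55 0 0 0 35; 55 0 0 0 40; 55 0 0 0 40; 55 0 0 0 40'
python3 - <<'E'
from h import *
s=observe();print(s['torque'],s['ft_force'],s['width'])
import cv2
cv2.imwrite("pics/s3.png",cv2.resize(camera("scene")[80:230,280:480,::-1],(800,600),interpolation=cv2.INTER_CUBIC))
h=headframe(.4711,.0418,np.radians(-10.5))
shift(h[0]+.038*h[3]+[0,0,.006],79.5)
E
```

```text
clock: 6.5
eef_pos: [0.4603, 0.0451, 0.2031]
tcp_rot: [0.003, 0.09, 0.996, 0.0]
ft_force: [4.5, 2.8, -11.7]
width: 0.0595
[ 2.85046714 -1.44124606  0.70293518] [  4.49781974   2.84840572 -11.73253923] 0.059477949708134345
TCP [0.4603 0.0451 0.2031] jaw yaw 79.64 shift [ 1.8 -1.3  1.4] q [ 0.01  0.2   1.81  0.    1.12 -1.38]
tool turn 0.14
```

View pics/s3.png

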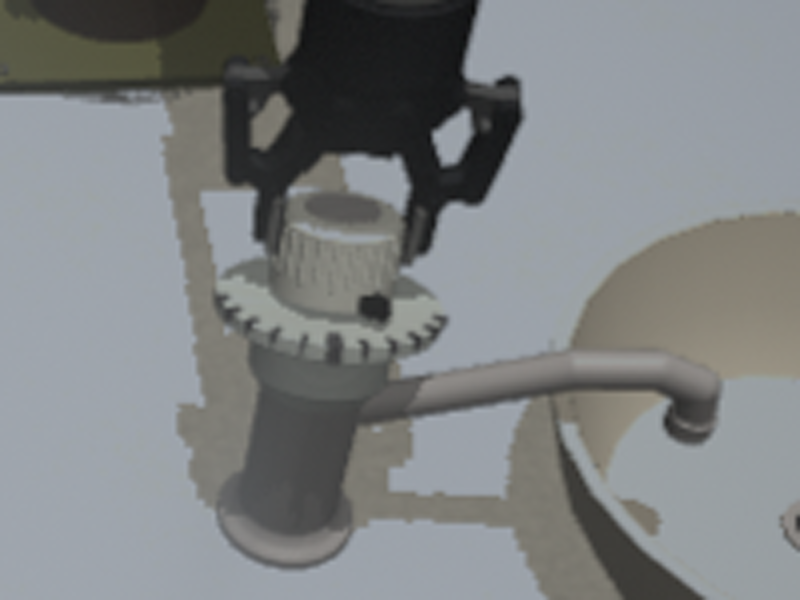

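The wheel turns with the jaws, and the pointer is now at zoom (375,306). I'll write a pointer finder for the black fin in the scene view, based on a colour mask.

```bash
cat >> h.py <<'E'
H=headframe(.4711,.0418,np.radians(-10.5))
def pointer(im,name="scene",s=None,thr=35,v=False):
    import cv2
    # region: between 33 and 46 mm of the axis, about fin height
    ring=np.array([proj(name,H[0]+.012*H[3]+r*(np.cos(a)*H[1]+np.sin(a)*H[2]),s) for r in(.046,) for a in np.radians(np.arange(0,360,5))])
    m=np.zeros(im.shape[:2],np.uint8);cv2.fillPoly(m,[ring.round().astype(np.int32)],255)
    k=((im.max(2)<thr)&(m>0)).astype(np.uint8)
    n,l,st,c=cv2.connectedComponentsWithStats(k)
    for i in range(1,n):
        if st[i,4]>=4:
            A,r=ang(ray(name,c[i],s),H,.013);print(name,"blob",c[i].round(1),"area",st[i,4],"angle",A.round(1),"r",r.round(1))
E
python3 - <<'E'
from h import *
import cv2,pickle
pointer(cv2.imread("pics/w1.png")[:,:,::-1],"wrist",pickle.load(open("s1.pkl","rb")))
pointer(cv2.imread("pics/a_scene.png")[:,:,::-1])
im=camera("scene");pointer(im);pointer(im,thr=50)
im=camera("side");pointer(im,"side");cv2.imwrite("pics/d3.png",cv2.resize(im[110:215,165:270,::-1],(600,600)))
E
```

```text
wrist blob [298.9 215.9] area 87 angle 65.6 r 38.6
scene blob [373.2 155.7] area 23 angle 26.9 r 41.5
side blob [202.3 146.7] area 55 angle 122.0 r 23.3
side blob [216.6 142.2] area 11 angle 26.6 r 36.6
```

View pics/d3.png

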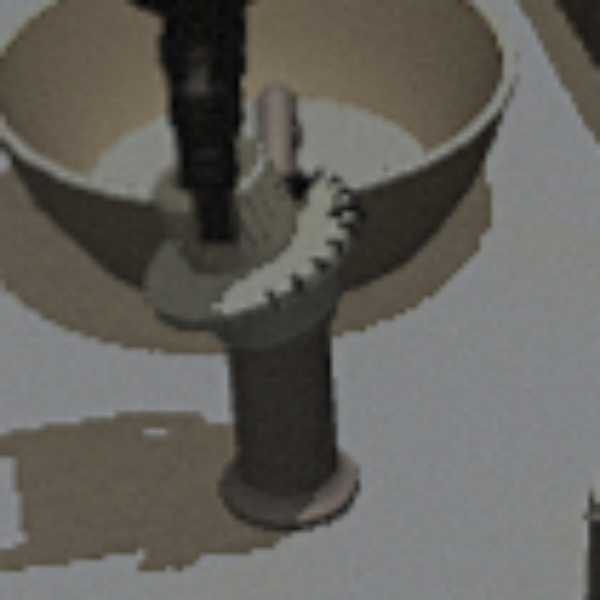

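Both views give 26.8°, so the wheel follows the jaws one to one (40° each). I'll carry on.

```bash
python3 -m handwheel '55 0 0 0 5; 55 0 0 0 10; 55 0 0 0 15; 55 0 0 0 20; 55 0 0 0 25; 55 0 0 0 30; 55 0 0 0 35; 55 0 0 0 35; 55 0 0 0 35; 55 0 0 0 35'
python3 - <<'E'
from h import *
s=observe();print(s['torque'],s['ft_force'],s['width'])
pointer(camera("scene"))
shift(H[0]+.038*H[3]+[0,0,.006],79.5)
E
```

```text
clock: 7.9
eef_pos: [0.4591, 0.0468, 0.2066]
tcp_rot: [0.002, 0.385, 0.923, 0.003]
ft_force: [-13.8, 3.5, 21.8]
width: 0.0595
[ 3.40808695 -0.64867209  0.98752647] [-13.77383513   3.54759558  21.78803625] 0.0594537452591446
TCP [0.4591 0.0468 0.2066] jaw yaw 44.73 shift [-1.3 -2.4  4.9] q [ 0.01  0.19  1.81  0.    1.13 -0.78]
tool turn -34.77
```

```bash
python3 -m handwheel '75 0 0 0 0; 85 0 0 0 0; 85 0 0 0 0; 85 -1 -2 0 -10; 85 -1 -2 0 -20; 85 -1 -2 0 -30; 85 -1 -2 0 -40; 85 -1 -2 0 -50; 85 -1 -2 0 -60; 85 -1 -2 0 -70'
python3 - <<'E'
from h import *
s=observe();print(s['torque'],s['ft_force'],s['width'])
im=camera("scene");pointer(im,thr=45)
import cv2
cv2.imwrite("pics/s4.png",cv2.resize(im[80:230,280:480,::-1],(800,600),interpolation=cv2.INTER_CUBIC))
shift(H[0]+.038*H[3]+[0,0,.006],79.5+35)
E
```

```text
clock: 9.2
eef_pos: [0.4583, 0.0443, 0.2061]
tcp_rot: [0.003, -0.217, 0.976, 0.001]
ft_force: [-0.0, -0.7, 0.4]
width: 0.0851
[0.03164694 0.02094173 0.01510278] [-0.0153831  -0.74808029  0.36166303] 0.08507259202909911
TCP [0.4583 0.0443 0.2061] jaw yaw 115.35 shift [ 0.1 -0.1  4.4] q [ 0.    0.19  1.81  0.    1.13 -2.01]
tool turn 0.85
```

View pics/s4.png

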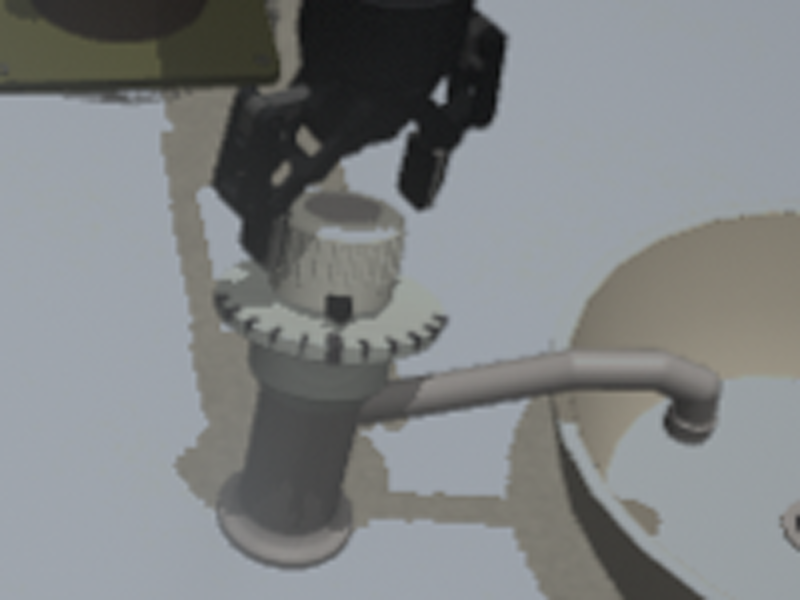

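The pointer fin is now near zoom (338,306), roughly at 0°. It's lit there, so the mask missed it. The last 35° turn slipped a little while the jaws were far off-axis, so I'll use shorter strokes. Now I'll regrip at +35 and turn 40.

```bash
python3 - <<'E'
from h import *
import cv2
a=cv2.imread("pics/s4.png")
for p in((338,308),(340,325)):
    print(ang(ray("scene",(280+p[0]/4-.4,80+p[1]/4-.4)),H,.0125))
E
python3 -m handwheel '85 0 0 3 0; 65 0 0 4 0; 55 0 0 4 0; 55 0 0 4 0; 55 0 0 4 0; 55 0 0 4 8; 55 0 0 4 16; 55 0 0 4 24; 55 0 0 4 32; 55 0 0 4 40'
python3 - <<'E'
from h import *
s=observe();print(s['torque'],s['ft_force'],s['width'])
im=camera("scene");pointer(im,thr=60)
import cv2
cv2.imwrite("pics/s5.png",cv2.resize(im[80:230,280:480,::-1],(800,600),interpolation=cv2.INTER_CUBIC))
shift(H[0]+.038*H[3]+[0,0,.006],79.5+15)
E
```

```text
(np.float64(1.2674525061036646), np.float64(44.41304441137579))
(np.float64(0.7517901045485422), np.float64(63.98101495537538))
clock: 10.5
eef_pos: [0.459, 0.0456, 0.202]
tcp_rot: [0.003, 0.13, 0.992, 0.004]
ft_force: [2.9, -3.2, -15.4]
width: 0.0604
[ 1.87850317 -1.27817389  1.23449467] [  2.90427084  -3.15757278 -15.36845298] 0.06038394615277226
scene blob [353.8 153.9] area 24 angle -26.6 r 41.5
TCP [0.4591 0.0455 0.2018] jaw yaw 74.84 shift [ 0.4 -1.5  0.1] q [ 0.    0.2   1.82  0.01  1.12 -1.31]
tool turn -19.66
```

View pics/s5.png

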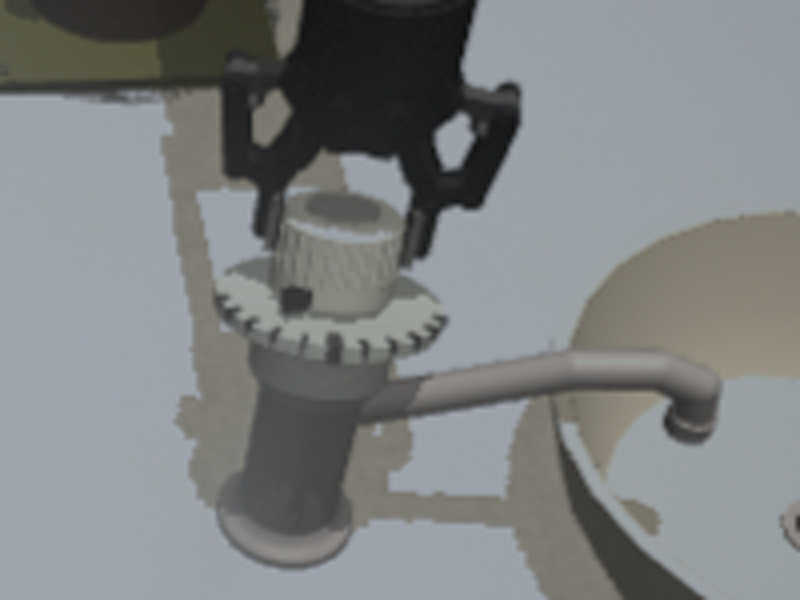

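The pointer is at about -27°, seen at zoom (296,298). I'll regrip 25° back and turn another 40°.

```bash
python3 -m handwheel '75 0 0 0 0; 85 0 0 0 0; 85 0 -1 0 -10; 85 0 -1 0 -20; 85 0 -1 0 -25; 85 0 -1 0 -25; 65 0 -1 0 -25; 55 0 -1 0 -25; 55 0 -1 0 -25; 55 0 -1 0 -25'
python3 -c "
from h import *
s=observe();print(s['torque'],s['ft_force'],s['width']);shift(H[0]+.038*H[3]+[0,0,.006],79.5)"
python3 -m handwheel '55 0 0 0 5; 55 0 0 0 10; 55 0 0 0 15; 55 0 0 0 20; 55 0 0 0 25; 55 0 0 0 30; 55 0 0 0 35; 55 0 0 0 40; 55 0 0 0 40; 55 0 0 0 40'
python3 - <<'E'
from h import *
s=observe();print(s['torque'],s['ft_force'],s['width'])
im=camera("scene");pointer(im,thr=45)
import cv2
cv2.imwrite("pics/s6.png",cv2.resize(im[80:230,280:480,::-1],(800,600),interpolation=cv2.INTER_CUBIC))
im=camera("side");pointer(im,"side")
shift(H[0]+.038*H[3]+[0,0,.006],79.5)
E
```

```text
clock: 11.8
eef_pos: [0.4589, 0.0444, 0.2028]
tcp_rot: [0.004, -0.085, 0.996, 0.003]
ft_force: [-2.6, -0.1, 7.2]
width: 0.0603
[-0.32865015  0.3373108  -0.08006185] [-2.56660957 -0.06903106  7.15502309] 0.06027496713868717
TCP [0.4589 0.0444 0.2028] jaw yaw 99.8 shift [ 0.6 -0.1  1.1] q [ 0.    0.2   1.82  0.01  1.12 -1.74]
tool turn 20.3
clock: 13.05
eef_pos: [0.4591, 0.0459, 0.2038]
tcp_rot: [0.004, 0.261, 0.965, 0.006]
ft_force: [-5.6, -0.8, 5.0]
width: 0.0602
[ 2.95420316 -1.01325891  1.00542304] [-5.64366091 -0.84202825  5.03815283] 0.060151857555031794
side blob [197.3 148.3] area 30 angle 143.4 r 35.4
side blob [210.1 154.6] area 16 angle -70.1 r 38.3
TCP [0.4591 0.0459 0.2038] jaw yaw 59.79 shift [-0.2 -1.9  2.1] q [ 0.    0.2   1.82  0.01  1.12 -1.05]
tool turn -19.71
```

View pics/s6.png

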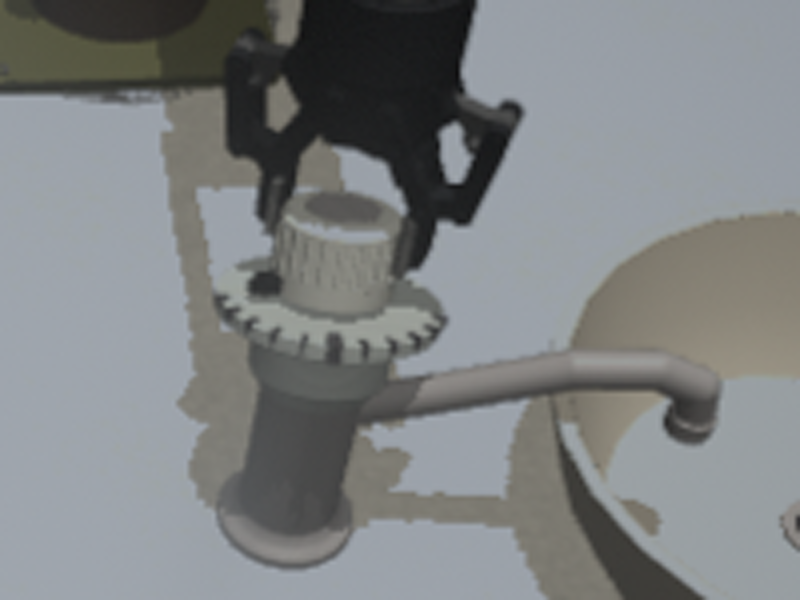

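The pointer is at about -70° (side view) and seen at zoom (264,283) in the scene view. I'll regrip at +10 and then creep towards the stop while watching the moment.

```bash
cat >> h.py <<'E'
def feel():
    s=observe();z=H[3];g=H[0]+.038*z
    f,t=np.array(s['ft_force']),np.array(s['torque']);M=Rq(s['tcp_rot']).as_matrix()
    tw=t+np.cross(s['eef_pos']-g,f)
    ya=np.degrees(np.arctan2(M[1,1],M[0,1]))
    print("t",round(s['clock'],2),"phi",round(ya-79.5,2),"Mz_world",t[2].round(3),"M_axis",(t@z).round(3),"M_axis about grip",(tw@z).round(3),"T",t.round(2),"F",f.round(1),"w",round(s['width']*1e3,1),"q6 torque",round(s['joint_torque'][5],3))
E
python3 -m handwheel '75 0 0 0 0; 85 0 0 0 0; 85 0 -2 0 -10; 85 0 -2 0 -20; 85 0 -2 0 -30; 85 0 -2 0 -30; 65 0 -2 0 -30; 55 0 -2 0 -30; 55 0 -2 0 -30; 55 0 -2 0 -30'
python3 -c "
from h import *
feel();shift(H[0]+.038*H[3]+[0,0,.006],79.5)
import cv2
im=camera('scene');pointer(im,thr=45)
cv2.imwrite('pics/s7.png',cv2.resize(im[80:230,280:480,::-1],(800,600),interpolation=cv2.INTER_CUBIC))"

```

```text
clock: 14.4
eef_pos: [0.4581, 0.0447, 0.2045]
tcp_rot: [0.005, 0.003, 1.0, 0.005]
ft_force: [-1.6, 1.0, 5.8]
width: 0.06
t 14.4 phi 10.17 Mz_world -0.127 M_axis -0.146 M_axis about grip -0.144 T [ 0.14  0.32 -0.13] F [-1.6  1.   5.8] w 60.0 q6 torque -0.141
TCP [0.4581 0.0447 0.2045] jaw yaw 89.67 shift [-0.1 -0.6  2.8] q [-0.    0.19  1.82  0.01  1.12 -1.57]
tool turn 10.17
```

View pics/s7.png

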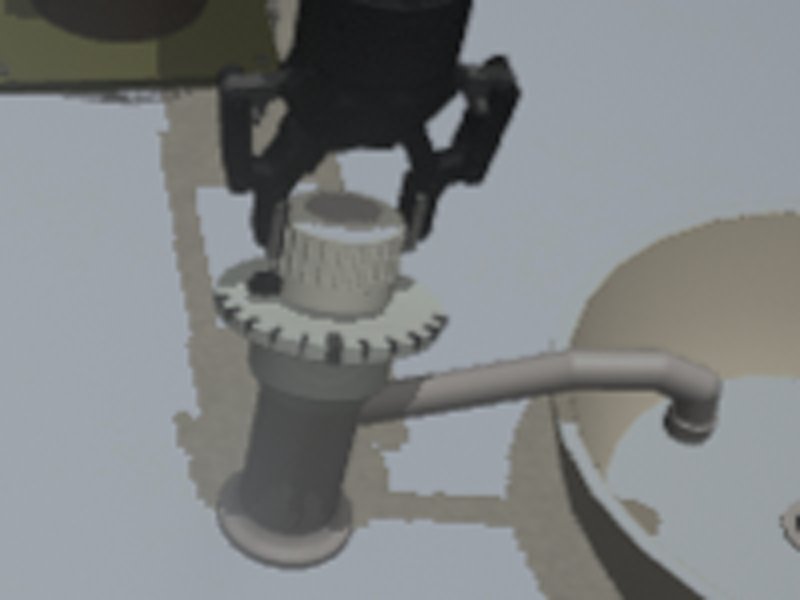

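The finger is clear of the fin. I'll take small steps from here, reading the moment after each.

```bash
python3 -c "
from h import *
print(ang(ray('scene',(280+264/4-.4,80+283/4-.4)),H,.0125))"
python3 -m handwheel '55 0 0 0 1; 55 0 0 0 2; 55 0 0 0 3; 55 0 0 0 4; 55 0 0 0 5; 55 0 0 0 6; 55 0 0 0 6; 55 0 0 0 6; 55 0 0 0 6; 55 0 0 0 6' >/dev/null;python3 -c "from h import *;feel()"
python3 -m handwheel '55 0 0 0 1; 55 0 0 0 2; 55 0 0 0 3; 55 0 0 0 4; 55 0 0 0 4; 55 0 0 0 4; 55 0 0 0 4; 55 0 0 0 4; 55 0 0 0 4; 55 0 0 0 4'>/dev/null;python3 -c "from h import *;feel()"
```

```text
(np.float64(-56.515750964406806), np.float64(40.737445850880555))
t 15.7 phi 4.12 Mz_world 0.778 M_axis -0.16 M_axis about grip -0.153 T [2.66 0.08 0.78] F [-2.2  2.8  5.4] w 59.6 q6 torque 0.74
t 16.95 phi 0.11 Mz_world 0.86 M_axis -0.326 M_axis about grip -0.317 T [ 3.32 -0.22  0.86] F [-2.4  3.4  4. ] w 60.1 q6 torque 0.837
```

```bash
python3 -c "
from h import *
import cv2
im=camera('scene');pointer(im,thr=45);b=camera('side');pointer(b,'side')
o=np.hstack([cv2.resize(im[120:180,325:400,::-1],(400,320),interpolation=cv2.INTER_CUBIC),cv2.resize(b[120:180,175:250,::-1],(400,320),interpolation=cv2.INTER_CUBIC)])
cv2.imwrite('pics/s8.png',o)
for a in range(-90,-40,10):
  P=H[0]+.0125*H[3]+.038*(np.cos(np.radians(a))*H[1]+np.sin(np.radians(a))*H[2])
  u=proj('scene',P);v=proj('side',P);print(a,(u-[325,120])*5.333,(v-[175,120])*5.333+[400,0])
"
```

```text
side blob [201.6 147.2] area 51 angle 128.0 r 23.8
side blob [208.4 155.4] area 16 angle -78.1 r 37.4
-90 [ 97.73744686 136.97693074] [564.73657462 195.753183  ]
-80 [ 99.62883874 144.0300983 ] [576.3656678  190.99168912]
-70 [104.593983   151.23419159] [587.68281493 185.12681665]
-60 [112.53137473 158.3677913 ] [598.31545469 178.35240485]
-50 [123.23954304 165.20428617] [607.91651638 170.89367256]
```

View pics/s8.png

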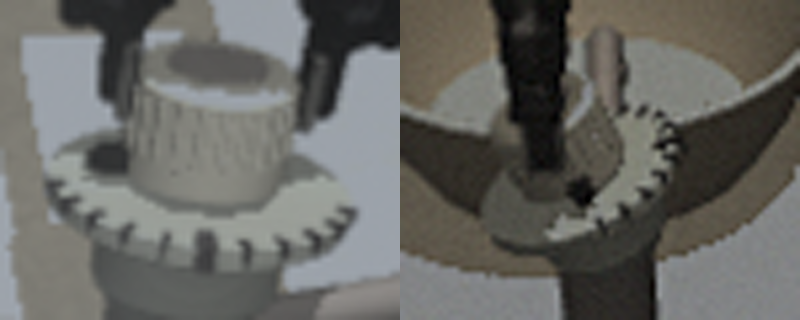

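The side view tracks the fin best here, giving about -76°. I'll use continuous slow ramps of 3° per call so the drag stays at a known sign, reading the moment and the side view each time.

```bash
cat >> h.py <<'E'
def look():
    s=observe();t,f=np.array(s['torque']),np.array(s['ft_force'])
    feel();print("M_axis L=.2:",((t+np.cross([0,0,.2],f))@H[3]).round(3))
    pointer(camera("side"),"side")
E
python3 -m handwheel '55 0 0 0 0.3; 55 0 0 0 0.6; 55 0 0 0 0.9; 55 0 0 0 1.2; 55 0 0 0 1.5; 55 0 0 0 1.8; 55 0 0 0 2.1; 55 0 0 0 2.4; 55 0 0 0 2.7; 55 0 0 0 3' >/dev/null;python3 -c "from h import *;look()"
python3 -m handwheel '55 0 0 0 0.3; 55 0 0 0 0.6; 55 0 0 0 0.9; 55 0 0 0 1.2; 55 0 0 0 1.5; 55 0 0 0 1.8; 55 0 0 0 2.1; 55 0 0 0 2.4; 55 0 0 0 2.7; 55 0 0 0 3' >/dev/null;python3 -c "from h import *;look()"
```

```text
t 18.3 phi -2.85 Mz_world 1.255 M_axis 0.059 M_axis about grip 0.065 T [ 3.3  -0.1   1.25] F [-2.6  2.7  7.8] w 59.6 q6 torque 1.207
M_axis L=.2: 0.211
side blob [200.9 147.1] area 51 angle 129.6 r 26.5
side blob [208.  155.6] area 17 angle -79.9 r 37.9
t 19.6 phi -5.83 Mz_world 1.339 M_axis 0.116 M_axis about grip 0.124 T [ 3.35 -0.2   1.34] F [-4.3  2.7  7.6] w 59.7 q6 torque 1.249
M_axis L=.2: 0.247
side blob [200.1 147.3] area 50 angle 132.7 r 28.8
side blob [207.5 156. ] area 16 angle -82.4 r 38.5
```

With the sensor lever included, the axis moment reads 0.21 to 0.25 N m, which is just the drag, so there's no stop yet at about -82°. I'll keep creeping.

```bash

python3 -m handwheel '55 0 0 0 0.3; 55 0 0 0 0.6; 55 0 0 0 0.9; 55 0 0 0 1.2; 55 0 0 0 1.5; 55 0 0 0 1.8; 55 0 0 0 2.1; 55 0 0 0 2.4; 55 0 0 0 2.7; 55 0 0 0 3' >/dev/null;python3 -c "from h import *;look()"
```

```text
t 20.9 phi -8.81 Mz_world 1.345 M_axis 0.129 M_axis about grip 0.14 T [ 3.31 -0.3   1.35] F [-5.2  3.5  8.3] w 59.8 q6 torque 1.243
M_axis L=.2: 0.297
side blob [199.1 147.7] area 41 angle 137.3 r 30.8
side blob [206.9 156.1] area 17 angle -84.8 r 37.6
```

```bash

python3 -m handwheel '55 0 0 0 0.3; 55 0 0 0 0.6; 55 0 0 0 0.9; 55 0 0 0 1.2; 55 0 0 0 1.5; 55 0 0 0 1.8; 55 0 0 0 2.1; 55 0 0 0 2.4; 55 0 0 0 2.7; 55 0 0 0 3' >/dev/null;python3 -c "from h import *;look()"
```

```text
t 22.2 phi -11.8 Mz_world 1.267 M_axis 0.067 M_axis about grip 0.075 T [ 3.26 -0.37  1.27] F [-4.   2.9  8.7] w 59.4 q6 torque 1.199
M_axis L=.2: 0.211
side blob [198.5 147.7] area 32 angle 138.3 r 32.9
side blob [206.4 156.2] area 19 angle -87.4 r 37.2
```

```bash

python3 -m handwheel '55 0 0 0 0.3; 55 0 0 0 0.6; 55 0 0 0 0.9; 55 0 0 0 1.2; 55 0 0 0 1.5; 55 0 0 0 1.8; 55 0 0 0 2.1; 55 0 0 0 2.4; 55 0 0 0 2.7; 55 0 0 0 3' >/dev/null;python3 -c "from h import *;look()"
```

```text
t 23.5 phi -14.82 Mz_world 1.187 M_axis 0.041 M_axis about grip 0.054 T [ 3.1  -0.47  1.19] F [-6.3  4.   9.5] w 59.6 q6 torque 1.149
M_axis L=.2: 0.232
side blob [198.  147.6] area 32 angle 138.0 r 35.2
side blob [206.  156.5] area 18 angle -89.2 r 38.0
```

```bash

python3 -m handwheel '55 0 0 0 0.3; 55 0 0 0 0.6; 55 0 0 0 0.9; 55 0 0 0 1.2; 55 0 0 0 1.5; 55 0 0 0 1.8; 55 0 0 0 2.1; 55 0 0 0 2.4; 55 0 0 0 2.7; 55 0 0 0 3' >/dev/null;python3 -c "from h import *;look()"
```

```text
t 24.8 phi -17.84 Mz_world 1.101 M_axis 0.009 M_axis about grip 0.021 T [ 2.95 -0.47  1.1 ] F [-5.   3.9  9.2] w 59.7 q6 torque 0.993
M_axis L=.2: 0.208
side blob [197.3 148.1] area 23 angle 142.0 r 36.3
side blob [205.3 156.7] area 18 angle -92.5 r 37.8
```

```bash

python3 -m handwheel '55 0 0 0 0.3; 55 0 0 0 0.6; 55 0 0 0 0.9; 55 0 0 0 1.2; 55 0 0 0 1.5; 55 0 0 0 1.8; 55 0 0 0 2.1; 55 0 0 0 2.4; 55 0 0 0 2.7; 55 0 0 0 3' >/dev/null;python3 -c "from h import *;look()"
```

```text
t 26.1 phi -20.88 Mz_world 1.268 M_axis 0.04 M_axis about grip 0.05 T [ 3.27 -0.76  1.27] F [-4.6  2.8  6.7] w 59.9 q6 torque 1.207
M_axis L=.2: 0.174
side blob [197.  148.1] area 18 angle 141.9 r 37.4
side blob [205.  156.9] area 17 angle -93.7 r 38.2
```

```bash

python3 -m handwheel '55 0 0 0 0.3; 55 0 0 0 0.6; 55 0 0 0 0.9; 55 0 0 0 1.2; 55 0 0 0 1.5; 55 0 0 0 1.8; 55 0 0 0 2.1; 55 0 0 0 2.4; 55 0 0 0 2.7; 55 0 0 0 3' >/dev/null;python3 -c "from h import *;look()"
```

```text
t 27.4 phi -23.91 Mz_world 1.096 M_axis 0.006 M_axis about grip 0.022 T [ 2.92 -0.6   1.1 ] F [-5.5  4.6  9. ] w 59.7 q6 torque 1.083
M_axis L=.2: 0.245
side blob [196.4 148.3] area 12 angle 144.1 r 38.6
side blob [204.2 157.2] area 18 angle -97.5 r 38.4
```

No contact yet at about -97°. I'll regrip 32° back before the jaws get too far off-axis.

```bash
python3 -c "
from h import *
shift(H[0]+.040*H[3]+[0,0,.006],87.5)"
python3 -m handwheel '75 0 0 0 0; 85 0 0 0 0; 85 0 -2 1 -10; 85 0 -2 1 -20; 85 0 -2 1 -30; 85 0 -2 1 -32; 65 0 -2 1 -32; 55 0 -2 1 -32; 55 0 -2 1 -32; 55 0 -2 1 -32'
python3 -c "
from h import *
look();shift(H[0]+.040*H[3]+[0,0,.006],79.5)"
```

```text
TCP [0.4567 0.047  0.2084] jaw yaw 55.58 shift [-2.3 -1.8  4.8] q [-0.    0.19  1.81  0.02  1.13 -0.98]
tool turn -31.92
clock: 28.7
eef_pos: [0.4557, 0.0449, 0.2081]
tcp_rot: [0.006, 0.022, 1.0, 0.007]
ft_force: [-1.4, -1.7, 5.7]
width: 0.0594
t 28.7 phi 7.97 Mz_world -0.209 M_axis -0.045 M_axis about grip -0.049 T [-0.39  0.31 -0.21] F [-1.4 -1.7  5.7] w 59.4 q6 torque -0.196
M_axis L=.2: -0.18
side blob [202.6 146.4] area 48 angle 118.5 r 24.0
side blob [204.3 157.1] area 19 angle -97.1 r 38.0
TCP [0.4557 0.0449 0.2081] jaw yaw 87.47 shift [-1.9 -0.5  4.6] q [-0.    0.18  1.82  0.01  1.13 -1.54]
tool turn 7.97
```

```bash

python3 -m handwheel '55 0 0 0 0.4; 55 0 0 0 0.8; 55 0 0 0 1.2; 55 0 0 0 1.6; 55 0 0 0 2; 55 0 0 0 2.4; 55 0 0 0 2.8; 55 0 0 0 3.2; 55 0 0 0 3.6; 55 0 0 0 4' >/dev/null;python3 -c "from h import *;look()"
```

```text
t 30.0 phi 3.94 Mz_world 0.86 M_axis -0.007 M_axis about grip -0.001 T [ 2.41 -0.03  0.86] F [-1.3  3.1  2.9] w 59.4 q6 torque 0.828
M_axis L=.2: 0.188
side blob [201.6 146.6] area 45 angle 124.1 r 26.3
side blob [203.5 157.1] area 21 angle -101.1 r 37.2
```

```bash

python3 -m handwheel '55 0 0 0 0.3; 55 0 0 0 0.6; 55 0 0 0 0.9; 55 0 0 0 1.2; 55 0 0 0 1.5; 55 0 0 0 1.8; 55 0 0 0 2.1; 55 0 0 0 2.4; 55 0 0 0 2.7; 55 0 0 0 3' >/dev/null;python3 -c "from h import *;look()"
```

```text
t 31.3 phi 0.91 Mz_world 1.158 M_axis 0.077 M_axis about grip 0.084 T [3.   0.01 1.16] F [-3.   4.1  4.9] w 59.6 q6 torque 1.087
M_axis L=.2: 0.316
side blob [200.9 147. ] area 46 angle 128.5 r 27.3
side blob [203.  157.2] area 21 angle -103.3 r 37.3
```

```bash

python3 -m handwheel '55 0 0 0 0.3; 55 0 0 0 0.6; 55 0 0 0 0.9; 55 0 0 0 1.2; 55 0 0 0 1.5; 55 0 0 0 1.8; 55 0 0 0 2.1; 55 0 0 0 2.4; 55 0 0 0 2.7; 55 0 0 0 3' >/dev/null;python3 -c "from h import *;look()"
```

```text
t 32.6 phi -2.11 Mz_world 1.102 M_axis 0.091 M_axis about grip 0.099 T [ 2.76 -0.2   1.1 ] F [-2.6  4.7  4.4] w 59.8 q6 torque 1.072
M_axis L=.2: 0.375
side blob [200.1 146.7] area 41 angle 129.0 r 31.1
side blob [202.6 157.4] area 20 angle -105.2 r 37.9
```

```bash

python3 -m handwheel '55 0 0 0 0.2; 55 0 0 0 0.4; 55 0 0 0 0.6; 55 0 0 0 0.8; 55 0 0 0 1; 55 0 0 0 1.2; 55 0 0 0 1.4; 55 0 0 0 1.6; 55 0 0 0 1.8; 55 0 0 0 2' >/dev/null;python3 -c "from h import *;look()"
```

```text
t 33.9 phi -4.13 Mz_world 1.279 M_axis 0.188 M_axis about grip 0.199 T [ 2.89 -0.6   1.28] F [-0.7  5.  -0.1] w 59.7 q6 torque 1.188
M_axis L=.2: 0.515
side blob [199.8 147.1] area 39 angle 131.8 r 30.5
side blob [202.3 157.6] area 21 angle -106.3 r 38.3
```

```bash

python3 -m handwheel '55 0 0 0 0.2; 55 0 0 0 0.4; 55 0 0 0 0.6; 55 0 0 0 0.8; 55 0 0 0 1; 55 0 0 0 1.2; 55 0 0 0 1.4; 55 0 0 0 1.6; 55 0 0 0 1.8; 55 0 0 0 2' >/dev/null;python3 -c "from h import *;look()"
```

```text
t 35.2 phi -6.15 Mz_world 1.292 M_axis 0.191 M_axis about grip 0.203 T [ 2.91 -0.68  1.29] F [-0.4  5.2  0.1] w 59.4 q6 torque 1.241
M_axis L=.2: 0.535
side blob [199.3 147.4] area 34 angle 134.8 r 31.2
side blob [202.1 157.7] area 19 angle -107.3 r 38.6
```

```bash

python3 -m handwheel '55 0 0 0 0.2; 55 0 0 0 0.4; 55 0 0 0 0.6; 55 0 0 0 0.8; 55 0 0 0 1; 55 0 0 0 1.2; 55 0 0 0 1.4; 55 0 0 0 1.6; 55 0 0 0 1.8; 55 0 0 0 2' >/dev/null;python3 -c "from h import *;look()"
```

```text
t 36.5 phi -8.16 Mz_world 1.361 M_axis 0.288 M_axis about grip 0.303 T [ 2.81 -0.71  1.36] F [ 0.1  5.4 -1.9] w 59.6 q6 torque 1.276
M_axis L=.2: 0.653
side blob [199.1 147.1] area 37 angle 133.7 r 33.2
side blob [201.8 157.6] area 21 angle -108.7 r 38.1
```

The moment has climbed from about 0.22 to 0.65 N m, roughly 0.43 over the drag, and the pointer now moves only half as far as the jaws. That's a firm touch on the stop. To check it, I'll let go and see whether the buffer springs the wheel back, then swing the open jaws round for the return stroke.

```bash
python3 -m handwheel '75 0 0 0 0; 85 0 0 0 0; 85 0 0 0 0; 85 0 0 2 8; 85 0 0 4 16; 85 0 0 4 22; 85 0 0 4 22; 85 0 0 4 22; 85 0 0 4 22; 85 0 0 4 22'
python3 -c "
from h import *
look();shift(H[0]+.038*H[3]+[0,0,.006],49.5)"
```

```text
clock: 37.8
eef_pos: [0.4567, 0.0459, 0.2038]
tcp_rot: [0.004, 0.347, 0.938, 0.009]
ft_force: [0.3, -0.3, 0.1]
width: 0.085
t 37.8 phi -30.15 Mz_world 0.035 M_axis 0.05 M_axis about grip 0.049 T [-0.04  0.05  0.04] F [ 0.3 -0.3  0.1] w 85.0 q6 torque -0.006
M_axis L=.2: 0.031
side blob [195.  149.5] area 10 angle 151.8 r 40.4
side blob [202.4 157.5] area 21 angle -105.7 r 38.2
TCP [0.4568 0.0459 0.2038] jaw yaw 49.35 shift [-2.3 -0.4  2.1] q [-0.    0.19  1.82  0.02  1.11 -0.87]
tool turn -0.15
```

The wheel sprang back from -108.7° to -105.7°, which is the 2.6° or so I'd expect from the buffer balancing against the drag. That confirms the stop contact. Now I'll bring it back anticlockwise.

```bash
python3 -m handwheel '85 -2 0 2 0; 65 -2 0 2 0; 55 -2 0 2 0; 55 -2 0 2 0; 55 -2 0 2 0; 55 -2 0 2 -8; 55 -2 0 2 -16; 55 -2 0 2 -24; 55 -2 0 2 -32; 55 -2 0 2 -40'
python3 -c "
from h import *
look();shift(H[0]+.038*H[3]+[0,0,.006],49.5)"
```

```text
clock: 39.1
eef_pos: [0.4587, 0.044, 0.2032]
tcp_rot: [0.007, 0.004, 1.0, 0.006]
ft_force: [-3.2, 1.9, 12.0]
width: 0.0597
t 39.1 phi 10.02 Mz_world -1.59 M_axis -0.29 M_axis about grip -0.286 T [-3.48  0.51 -1.59] F [-3.2  1.9 12. ] w 59.7 q6 torque -0.316
M_axis L=.2: -0.203
side blob [204.4 146.4] area 70 angle 108.2 r 18.4
side blob [209.2 155. ] area 16 angle -74.0 r 37.7
TCP [0.4587 0.0439 0.2032] jaw yaw 89.8 shift [0.5 0.2 1.5] q [-0.01  0.19  1.82  0.01  1.11 -1.58]
tool turn 40.3
```

```bash
python3 -m handwheel '75 0 0 0 0; 85 0 0 0 0; 85 0 0 0 10; 85 0 0 0 20; 85 0 0 1 30; 85 0 0 1 40; 65 0 0 1 40; 55 0 0 1 40; 55 0 0 1 40; 55 0 0 1 40'
python3 -m handwheel '55 0 0 0 -5; 55 0 0 0 -10; 55 0 0 0 -15; 55 0 0 0 -20; 55 0 0 0 -25; 55 0 0 0 -30; 55 0 0 0 -35; 55 0 0 0 -40; 55 0 0 0 -40; 55 0 0 0 -40'
python3 -c "
from h import *
look();pointer(camera('scene'),thr=45);shift(H[0]+.038*H[3]+[0,0,.006],49.5)"
```

```text
clock: 40.4
eef_pos: [0.4598, 0.0449, 0.2035]
tcp_rot: [0.006, 0.342, 0.94, 0.01]
ft_force: [-1.4, 1.7, 6.8]
width: 0.0611
clock: 41.65
eef_pos: [0.4611, 0.0442, 0.2025]
tcp_rot: [0.01, -0.001, 1.0, 0.006]
ft_force: [5.8, 3.6, -10.3]
width: 0.0597
t 41.65 phi 10.65 Mz_world -0.814 M_axis -0.064 M_axis about grip -0.042 T [-2.24 -0.9  -0.81] F [  5.8   3.6 -10.3] w 59.7 q6 torque -0.722
M_axis L=.2: 0.251
side blob [205.4 146.1] area 76 angle 98.4 r 17.1
side blob [214.7 151. ] area 20 angle -43.8 r 37.1
TCP [0.4612 0.0442 0.2025] jaw yaw 90.16 shift [2.9 0.  0.7] q [-0.01  0.19  1.82  0.01  1.11 -1.58]
tool turn 40.66
```

```bash
python3 -m handwheel '75 0 0 0 0; 85 0 0 0 0; 85 2 0 0 10; 85 2 0 0 20; 85 2 0 0 30; 85 2 0 0 36; 65 2 0 0 36; 55 2 0 0 36; 55 2 0 0 36; 55 2 0 0 36'
python3 -m handwheel '55 0 0 0 -5; 55 0 0 0 -10; 55 0 0 0 -15; 55 0 0 0 -20; 55 0 0 0 -25; 55 0 0 0 -30; 55 0 0 0 -35; 55 0 0 0 -38; 55 0 0 0 -38; 55 0 0 0 -38'
python3 -c "
from h import *
import cv2
im=camera('scene');look();pointer(im,thr=60);shift(H[0]+.038*H[3]+[0,0,.006],49.5)
cv2.imwrite('pics/s9.png',cv2.resize(im[80:230,280:480,::-1],(800,600),interpolation=cv2.INTER_CUBIC))"
```

```text
clock: 43.0
eef_pos: [0.4597, 0.0448, 0.2039]
tcp_rot: [0.008, 0.307, 0.952, 0.01]
ft_force: [-3.0, 1.4, 7.7]
width: 0.06
clock: 44.25
eef_pos: [0.4594, 0.0441, 0.2044]
tcp_rot: [0.011, -0.02, 1.0, 0.006]
ft_force: [-3.0, 2.2, 5.5]
width: 0.0596
t 44.3 phi 12.82 Mz_world -0.926 M_axis 0.092 M_axis about grip 0.101 T [-2.8   0.27 -0.93] F [-2.5  2.7  5.5] w 59.6 q6 torque -0.843
M_axis L=.2: 0.245
side blob [205.2 146. ] area 68 angle 100.0 r 18.2
side blob [218.  146.5] area 18 angle -13.7 r 37.9
scene blob [345.8 140.4] area 5 angle -130.6 r 42.7
scene blob [361.  155.5] area 20 angle -6.7 r 42.0
TCP [0.4594 0.0441 0.2044] jaw yaw 92.32 shift [1.2 0.1 2.6] q [-0.    0.19  1.82  0.01  1.11 -1.62]
tool turn 42.82
```

View pics/s9.png

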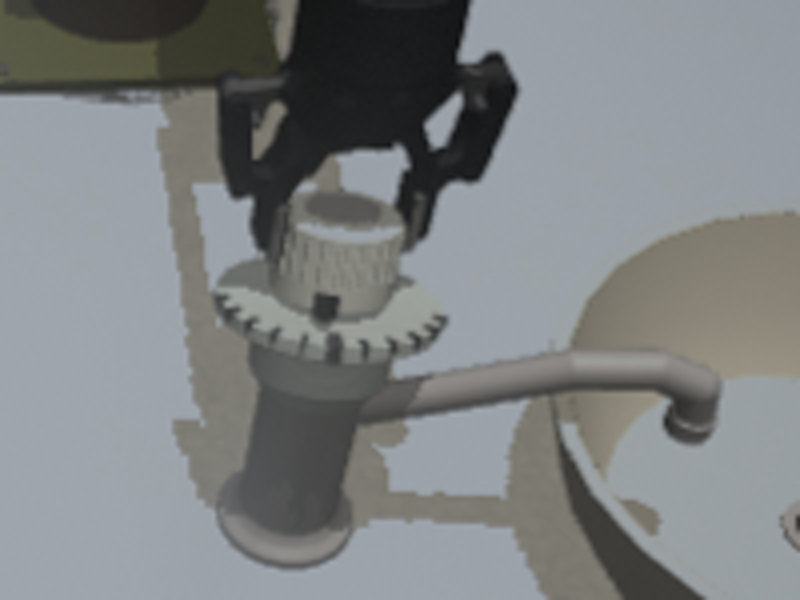

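```bash
python3 -c "
from h import *
import cv2,pickle
s=observe();im=camera('wrist');pickle.dump(s,open('s10.pkl','wb'))
pointer(im,'wrist',s)
cv2.imwrite('pics/w10.png',im[:,:,::-1])
P=H[0]+.0095*H[3]+.045*H[1];print(proj('wrist',P,s),proj('wrist',H[0]+.0465*H[1],s))"
```

```text
wrist blob [184.3 279. ] area 701 angle -62.3 r 39.0
wrist blob [327.6 273.6] area 381 angle 88.5 r 41.8
wrist blob [170.5 259.6] area 57 angle -78.0 r 44.7
[237.3860818  335.44792996] [236.44604028 330.30915414]
```

View pics/w10.png

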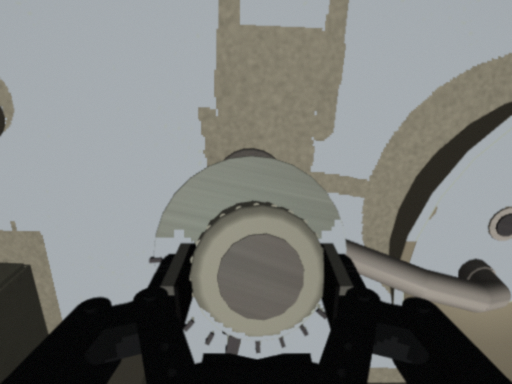

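The gripper and wheel hide the fin from here. I'll nudge 7° further, since both views read at least 6.7° short, then release and rise for a clean wrist view.

```bash
python3 -m handwheel '55 0 0 0 -3; 55 0 0 0 -5; 55 0 0 0 -7; 55 0 0 0 -7; 75 0 0 0 -7; 85 0 0 0 -7; 85 0 0 0 -7; 85 0 0 -35 -7; 85 0 0 -70 -7; 85 0 0 -97 -7'
python3 -c "
from h import *
import cv2,pickle
s=observe();im=camera('wrist');pickle.dump(s,open('s11.pkl','wb'))
pointer(im,'wrist',s);print(s['eef_pos'],s['dq'].round(3))
cv2.imwrite('pics/w11.png',im[:,:,::-1])
c=proj('wrist',H[0],s);print(c)
x,y=(c-75).astype(int);cv2.imwrite('pics/w11z.png',cv2.resize(im[y:y+150,x:x+150,::-1],(600,600),interpolation=cv2.INTER_CUBIC));print(x,y)"
```

```text
clock: 45.65
eef_pos: [0.4576, 0.0429, 0.3027]
tcp_rot: [0.012, -0.081, 0.997, 0.005]
ft_force: [0.2, -0.5, -0.2]
width: 0.0849
wrist blob [237.1 238.2] area 96 angle -3.2 r 38.9
[0.45760446 0.04292653 0.3026824 ] [-0.005 -0.17  -0.352 -0.003  0.53   0.001]
[252.58141522 194.04965466]
177 119
```

View pics/w11z.png

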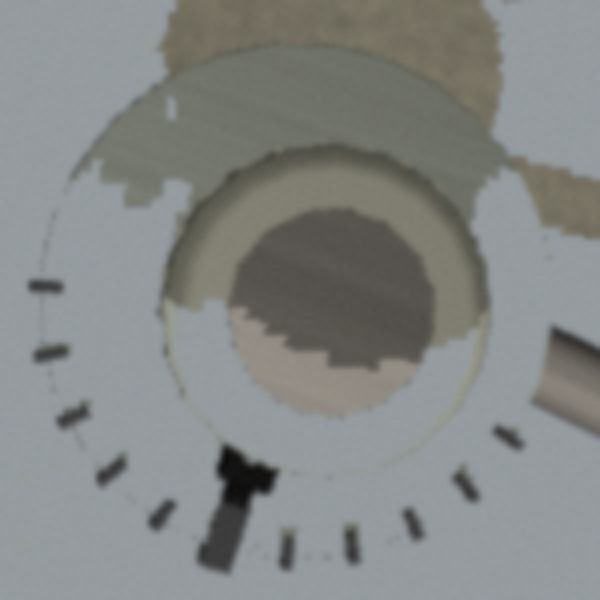

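The pointer now runs into the long mark, with the fin at zoom (240,480) and the mark from (232,500) to (214,568). I'll hold still for a moment and measure both in one steady picture.

```bash
python3 -m handwheel '85 0 0 0 5; 85 0 0 0 10; 85 0 0 0 15; 85 0 0 0 20; 85 0 0 0 20; 85 0 0 0 20; 85 0 0 0 20; 85 0 0 0 20; 85 0 0 0 20; 85 0 0 0 20'
python3 -c "
from h import *
import cv2,pickle
s=observe();im=camera('wrist');pickle.dump(s,open('s12.pkl','wb'))
pointer(im,'wrist',s)
for r in range(44,57,3):
  pts=[]
  for a in np.arange(-12,12.1,.25):
    u=proj('wrist',H[0]+.0015*H[3]+r*1e-3*(np.cos(np.radians(a))*H[1]+np.sin(np.radians(a))*H[2]),s)
    pts.append(cv2.getRectSubPix(im,(1,1),tuple(map(float,u)))[0,0].mean())
  pts=np.array(pts);k=np.where(pts<105)[0];print(r,'dark',(-12+.25*k.min(),-12+.25*k.max()) if len(k) else None)
c=proj('wrist',H[0],s)
x,y=(c-75).astype(int);cv2.imwrite('pics/w12z.png',cv2.resize(im[y:y+150,x:x+150,::-1],(600,600),interpolation=cv2.INTER_CUBIC));print(x,y)"
```

```text
clock: 46.95
eef_pos: [0.4594, 0.0429, 0.3061]
tcp_rot: [0.014, 0.093, 0.996, 0.007]
ft_force: [-0.3, 0.2, 0.9]
width: 0.0849
wrist blob [254.8 237.4] area 77 angle -2.2 r 39.5
44 dark (np.float64(-6.25), np.float64(2.25))
47 dark (np.float64(-4.75), np.float64(3.25))
50 dark (np.float64(-4.25), np.float64(3.25))
53 dark (np.float64(-4.25), np.float64(3.0))
56 dark (np.float64(-3.75), np.float64(3.0))
181 115
```

View pics/w12z.png

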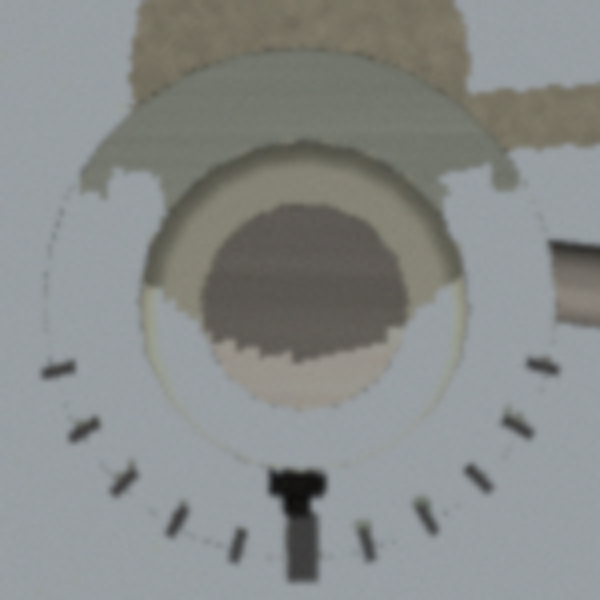

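In the steady view the fin is centred at zoom x≈297.5 and the mark at x≈302. That puts the pointer about 1.8° (1.4 mm) short on the cold side, inside the 4 mm limit. I'll check that the surroundings haven't moved, then hand in.

```bash
python3 -c "
from h import *
import cv2
from plant import close_job
im=camera('scene')[:,:,::-1].astype(int);a=cv2.imread('pics/a_scene.png').astype(int)
d=abs(im-a).mean(2)
print('rack+case+jar+thermo diff',d[175:250,40:245].mean(),(d[175:250,40:245]>40).mean(),'tumbler',d[150:200,205:245].mean(),(d[150:200,205:245]>40).mean())
s=observe();print(s['clock'],s['ft_force'].round(2),s['eef_pos'])
print(close_job())"
```

```text
rack+case+jar+thermo diff 3.49810298102981 0.0 tumbler 3.223166666666667 0.0
47.05 [ 0.02  0.2  -0.06] [0.45944154 0.0429073  0.30608426]
the job is handed in; nothing more can be done
None
```

The wheel touched its cold stop without being forced, came back to the long mark, and was released. I handed the job in at 47 s of the 70 s allowed.

- **Cold stop:** I turned the wheel clockwise in short gripped strokes, then crept in 2–3° steps. The moment about its axis rose from about 0.22 N m (drag alone) to about 0.65 N m, so roughly 0.43 N m over the drag. That moment is estimated with a guessed 0.2 m sensor lever, chosen because it matched the known drag. On release, the pointer sprang back from -108.7° to -105.7°, about what the rubber buffer should do, so the contact was real.
- **Final setting:** with the gripper open and clear, the last wrist picture shows the pointer about 1.8° (1.4 mm) to the cold side of the mark, against a limit of 4 mm.
- **Surroundings:** before-and-after scene pictures show no change at the mask case, jar, thermometer or tumbler. The wrist force was near zero at hand-in.

**Disagreements:**
- The fixed cameras disagreed by several degrees: -6.7° in the scene view against -13.7° in the side view near the end. I set the final position from the wrist camera instead.
- The grip slipped several degrees in some strokes, because the tool stays vertical while the wheel's axis leans. I corrected this by looking.

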